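# Tare the balance and lift off the vial carrier

### The arm

A 6-joint arm with a two-finger parallel gripper is mounted at the origin on a cart in front of the work surface, level with it; the furniture and walls round the work are solid. World frame = base frame: x ahead of the robot, y to its left, z up, the work surface at z = 0. Lengths are in mm, angles in rad, forces in N, time in s.
With the tool pointing down it reaches from about 325 to 900 mm from the base axis. Payload 6.1 kg.
Tool frame: the origin (TCP) lies at the very end of the fingers, on their centre line; the grasp point (between the pads) lies 19 mm behind it (arm.tcp_to_grasp is the distance from the TCP to the grasp point, in mm); z points along the fingers, y is the direction in which the jaws open and shut (so a half turn about z gives the same grasp; the last joint's range is limited). The gripper opens to 87 mm and grips with 3 to 60 N. Pads are 19 mm wide; open, the fingers measure 117 mm over their backs; the gripper's body (75 mm by 190 mm) begins 51 mm behind the grasp point.
Start: joints at [-1.345, 0.22, 1.526, -0, 1.395, -0.126], TCP at [215.36, -586.716, 222.538] pointing down, gripper open.
Joint ranges: [-2.98, 2.98], [-0.91, 2.08], [0.09, 2.57], [-1.24, 4.39], [0.2, 2.65], [-2.68, 2.68]. Speed limits (rad/s): [2.57, 2.57, 3.01, 3.14, 3.14, 3.14].

### API

Orientations are given as a 3x3 rotation matrix whose columns are the frame's x, y, z axes.
In Python, from station import telemetry, optics, ticket, arm gives the robot as it stands. The module is installed in compiled form; this text tells all that it offers.
- The arm moves only by the tool apply_moves, never from a script. Its argument "rows" is a list of rows, each a list of 3 entries, a list of its own where there are three numbers: the shift along the tool's x, y, z in cm, then the turn, a rotation vector about the tool's x, y, z in rad, then the opening, from 0 (shut) to 1 (fully open). In form: [[[tx, ty, tz], [ax, ay, az], claw], ...]. A call has 1 to 8 rows; each row is the pose to reach, as a shift and turn from the pose commanded when the call began, along the tool's axes at that moment; what a row does not reach only later rows make up. A row lasts 1/12 s, in which the tool goes at most 41.7 mm and 7.16 degrees, less where a joint would pass 70% of its speed; a pose out of reach is approached as far as the arm can. A call with a gripper value outside its range is refused whole. The fingers move at their own pace and stop on an object; "squeeze" is the grip in N (left out, the last holds). Time passes only in rows, so rows that repeat a pose let the fingers close. It gives the time, the measured TCP pose, the force and the opening at its end, in the units of the state.
- telemetry.observe(): the state, without advancing time (a new reading comes with each control period).
- optics.snapshot(name): name is "scene" or "side" or "wrist"; returns the picture (420x560x3 uint8, red, green, blue); there is no depth.
- optics.camera_model(name): a dict with "camera_matrix" (3x3 intrinsics, pixels), "T" (4x4, takes a point from camera to world coordinates). Camera axes: x right, y down, z forward; pixel columns grow to the right and rows downward; lengths in mm; the calibration is good to about 2 mm. A picture is of the moment at which its call begins: read the wrist's pose just before it. camera_model takes no time and is no camera call; for the wrist camera it gives the pose at the moment of the call.
- ticket.finish_job(): hands the job in, once; it reports no verdict.
The state is a dict: "time": time; "joint_pos": joint angles; "dq": joint speeds; "joint_torque": joint torques, N m; "eef_pos": TCP position; "tcp_rot": TCP orientation; "ft_force": force on the tool from outside, world axes, zero at the start; "ft_torque": the same for the moment, N m; "finger_gap": finger opening in mm.
Only numpy, scipy, OpenCV 4.12 (cv2) and the standard library are available. Lean on these libraries where they do the work, as an engineer would, in place of code of your own. Each camera call takes 0.05 s, during which the arm holds its last target. There are 200 camera calls.

### The job

Weigh the loaded vial carrier by difference: while it stands on the balance pan, press the balance's green key (wake), then the white key (range), then the blue key (tare), one at a time, each fully down and let up again. Then take the orange carrier by its black handle, lift it straight up until its underside is about 10 cm clear of the pan, and hold it there over the pan, level and still, with all four vials in their wells; the program finishes while still holding it. Do not disturb the other things on the bench.

Things in the scene. Friction and masses are not known exactly. Their poses are not given: they have to be found in the camera images.
- pan_center (a point): Centre of the top face of the balance's square steel pan (140x140 mm, 70 mm above the worktop). The balance is a white and grey case 190 mm wide and 270 mm deep that stands firm (it cannot be pushed). Axes: x points from the keys to the back of the balance, y to its left along the row of keys, z up. The keys stand in a row across the lower front console, 158 mm in front of this point (-x), 52 mm from key to key, in any order.
- key_green_top (a point): Centre of the top face of the round green key (26 mm across), which is pressed straight down; the point moves with the key.
- key_green (a joint): Travel of the green key in m: 0 up, 0.006 fully down. A spring pushes it back; fully down takes about 4 N.
- key_white_top (a point): Centre of the top face of the round white key (26 mm across), which is pressed straight down; the point moves with the key.
- key_white (a joint): Travel of the white key in m: 0 up, 0.006 fully down. A spring pushes it back; fully down takes about 4 N.
- key_blue_top (a point): Centre of the top face of the round blue key (26 mm across), which is pressed straight down; the point moves with the key.
- key_blue (a joint): Travel of the blue key in m: 0 up, 0.006 fully down. A spring pushes it back; fully down takes about 4 N.
- carrier_handle (a point): Centre of the handle bar of the orange vial carrier: a level black bar 100 mm long (along this point's x), 14 mm thick (y) and 18 mm high (z), which can be gripped across its thickness from above. Its centre is 100 mm above the carrier's underside; a thin steel post, 8 mm in diameter, holds it up at either end (x = +-46 mm). The caps of the vials reach 46 mm below this point. Loaded it weighs 190 to 275 g, well balanced about the handle's centre.
- carrier_foot (a point): Centre of the underside of the orange vial carrier (block 104x76x22 mm, four wells 17 mm deep at x = +-30, y = +-22 mm); x along the handle, z up. At the start it stands on the pan, with about 30 degrees of turn at most against the balance. Close behind the balance stand three bottles up to 135 mm high (bottle_white, bottle_green, amber), to be left alone.
- vial_blue_center (a point): Centre (half-way up) of the sample vial with the blue cap, 20 mm across, 48 mm high; it stands loose in one of the carrier's wells, its bottom 5 mm above the carrier's underside.
- vial_white_center (a point): Centre (half-way up) of the sample vial with the white cap, 20 mm across, 48 mm high; it stands loose in one of the carrier's wells, its bottom 5 mm above the carrier's underside.
- vial_red_center (a point): Centre (half-way up) of the sample vial with the red cap, 20 mm across, 48 mm high; it stands loose in one of the carrier's wells, its bottom 5 mm above the carrier's underside.
- vial_black_center (a point): Centre (half-way up) of the sample vial with the black cap, 20 mm across, 48 mm high; it stands loose in one of the carrier's wells, its bottom 5 mm above the carrier's underside.
- film: Bystander, to be left alone: roll of white film standing on end, 62 across, 50 high (mm); origin at the centre of its underside.
- timer: Bystander, to be left alone: white bench timer, 39x68x62 (mm); origin at the centre of its underside.
- beaker: Bystander, to be left alone: clear beaker, 53 across, 68 high (mm); origin at the centre of its underside.
- dropper: Bystander, to be left alone: small amber bottle with a black cap, 30 across, 75 high (mm); origin at the centre of its underside.
Not all that is in view belongs to the job. Of the things that look like the part that bears carrier_handle, the largest one is meant.

How it is judged:
By the outcome, as a careful person would: the job done as asked, in the order asked, and still so for the second after the job is handed in, while the arm keeps its last pose, push and grip.
It also fails if it takes over 61 s, if anything falls off the work surface, if the arm or the gripper's body presses on something with over 40 N, if the wrist force passes 120 N, or if a joint passes its speed limit or range.

## Working session

There is one attempt and no reset: what is moved stays moved. The work goes in short steps, Python scripts to look and compute and a tool call to move; the robot and the scene stay as the last step left them, time stands still between calls to the robot, and variables do not carry over. Pictures are saved under pics/ and viewed, about 8 in all and at most 12, crops included, and the job is handed in when it is done.

Besides the shell and the picture viewer there is one more tool, called after "Emit:" as name(argument=value, ...), one argument or row to a line, values as JSON. apply_moves: Moves the arm, as the interface text tells. Its arguments: {"type":"object","properties":{"rows":{"type":"array"},"squeeze":{"type":"number"}},"required":["rows"]}

```bash
mkdir -p pics; python3 - <<'E'
from station import telemetry, optics, arm
import cv2, numpy as np
for n in ("scene","side"):
    cv2.imwrite(f"pics/{n}0.png", cv2.resize(optics.snapshot(n)[:,:,::-1],None,fx=1.42,fy=1.42,interpolation=cv2.INTER_CUBIC))
    m=optics.camera_model(n); print(n,np.round(m["camera_matrix"],1).tolist(),np.round(m["T"],3).tolist())
s=telemetry.observe(); print(s["time"],s["eef_pos"],np.round(s["tcp_rot"],3).tolist(),s["ft_force"],s["finger_gap"])
E
```

```text
scene [[528.7, 0.0, 279.7], [0.0, 528.7, 213.1], [0.0, 0.0, 1.0]] [[0.415, -0.577, 0.704, -723.94], [-0.91, -0.261, 0.322, -561.935], [-0.002, -0.774, -0.634, 1252.473], [0.0, 0.0, 0.0, 1.0]]
side [[461.0, 0.0, 283.1], [0.0, 461.0, 207.1], [0.0, 0.0, 1.0]] [[-0.704, -0.57, 0.423, -128.643], [-0.71, 0.56, -0.428, 715.096], [0.007, -0.602, -0.799, 1439.136], [0.0, 0.0, 0.0, 1.0]]
0.1 [ 215.2344595  -586.181106    221.52640891] [[0.939, 0.345, -0.0], [0.345, -0.939, 0.002], [0.0, -0.002, -1.0]] [-0.08175843  0.89633923  0.09071816] 87.04971055002515
```

View pics/scene0.png

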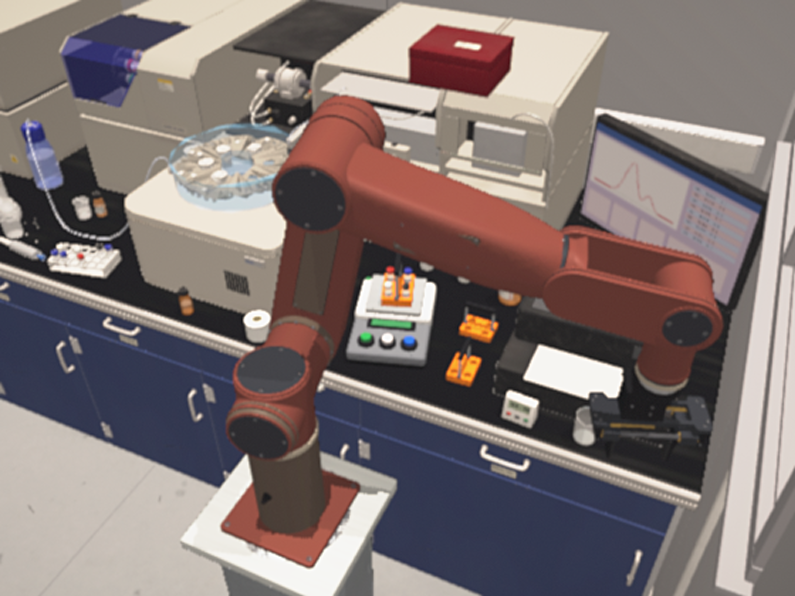

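View pics/side0.png

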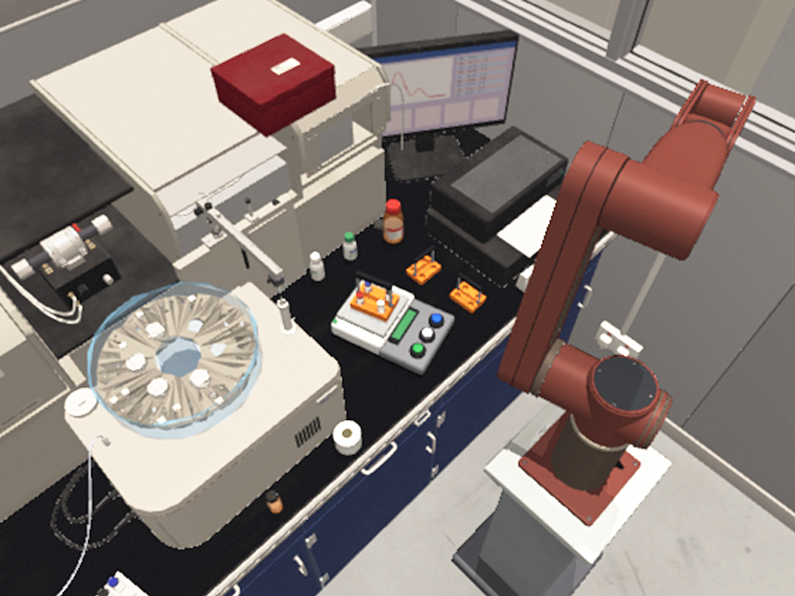

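```bash
python3 - <<'E'
import cv2, numpy as np
from station import optics
a=optics.snapshot("scene")[175:265,240:320,::-1]; b=optics.snapshot("side")[185:275,225:325,::-1]
f=lambda i:cv2.resize(i,None,fx=4.4,fy=4.4,interpolation=cv2.INTER_CUBIC)
im=np.hstack([f(a),f(b)]); print(im.shape); cv2.imwrite("pics/crop1.png",im)
E
```

```text
(396, 792, 3)
```

View pics/crop1.png

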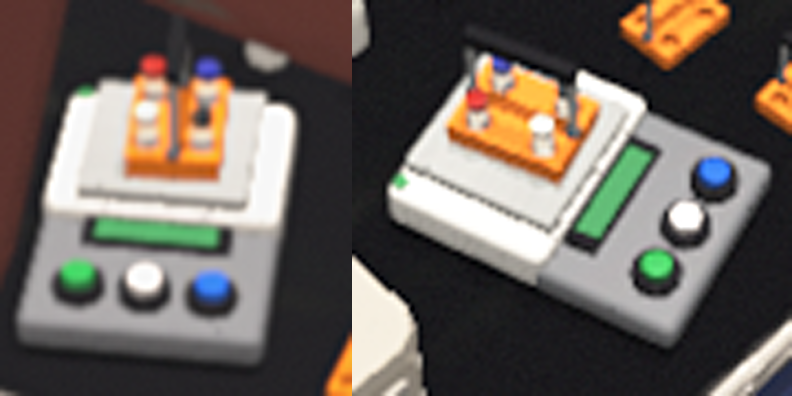

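Scene view: the carrier stands on the pan (crop px 178,125) with the red, blue, white and black caps. Its handle is seen nearly end-on at (180,50), and the keys from the left are green (78,273), white (144,280) and blue (212,287).

Candidates for the carrier: the loaded one on the pan (full view 398,288) and two empty, smaller look-alikes at (478,325) and (463,367). I choose the loaded one on the pan, which is also the largest.

```bash
cat > h.py <<'E'
import numpy as np
from station import optics, telemetry
def ray(K,T,p):
    d=T[:3,:3]@np.linalg.solve(K,[p[0],p[1],1.]); return T[:3,3],d/np.linalg.norm(d)
def tri(obs):
    A=np.zeros((3,3));b=np.zeros(3)
    for K,T,p in obs:
        o,d=ray(K,T,p);P=np.eye(3)-np.outer(d,d);A+=P;b+=P@o
    x=np.linalg.solve(A,b)
    return x,[round(float(np.linalg.norm((np.eye(3)-np.outer(d,d))@(x-o))),1) for o,d in (ray(*q) for q in obs)]
def atz(K,T,p,z):
    o,d=ray(K,T,p); return o+d*(z-o[2])/d[2]
def cam(n):
    m=optics.camera_model(n); return np.array(m["camera_matrix"]),np.array(m["T"])
def totool(p,R=None,t=None):
    s=telemetry.observe(); return np.array(s["tcp_rot"]).T@(np.array(p)-s["eef_pos"])/10
E
python3 - <<'E'
from h import *
S,D=cam("scene"),cam("side")
for n,a,b in [("green",(78,273),(305,264)),("white",(144,280),(335,216)),("blue",(212,287),(362,172)),
  ("redcap",(153,64),(477-352,97)),("bluecap",(208,66),(502-352,64)),("whitecap",(148,111),(543-352,122)),("handle",(180,50),(172,53))]:
    a=np.array(a)/4.4-.4+[240,175]; b=np.array(b)/4.4-.4+[225,185]
    print(n,*[np.round(v,1) for v in tri([(*S,a),(*D,b)])])
for c in [(95,83),(267,95),(245,205),(80,192)]: print(np.round(atz(*S,np.array(c)/4.4-.4+[240,175],70)))
for c in [(470,35),(578,72)]: print("hnd",np.round(atz(*D,(np.array(c)-[352,0])/4.4-.4+[225,185],170)))
E
```

```text
green [460.4  63.6  54.4] [0. 0.]
white [474.8  13.6  54.7] [0.8 0.8]
blue [491.2 -36.   51.9] [0.3 0.3]
redcap [646.2  85.5 122.3] [0.1 0.1]
bluecap [660.8  45.  120.3] [2.5 2.5]
whitecap [591.   64.  120.3] [0.5 0.5]
handle [625.6  50.3 163.3] [2.7 2.7]
[665. 149.  70.]
[709.  11.  70.]
[571. -29.  70.]
[532.  97.  70.]
hnd [668.  70. 170.]
hnd [581.  35. 170.]
```

```bash
python3 - <<'E'
from h import *
K,T=cam("wrist"); s=telemetry.observe(); R=np.array(s["tcp_rot"]); print(K.round(1).tolist()); print((R.T@(T[:3,3]-s["eef_pos"])).round(1),(R.T@T[:3,:3]).round(3).tolist())
print(totool([510,15,300]))
E
```

```text
[[360.1, 0.0, 283.3], [0.0, 360.1, 214.6], [0.0, 0.0, 1.0]]
[  72.8   -1.2 -161.5] [[0.001, -0.965, -0.264], [1.0, 0.001, 0.0], [-0.0, -0.264, 0.965]]
[ 48.39141895 -46.30708078  -7.75231491]
```

Emit:
apply_moves(
  rows=[
    [[0,0,-4],[0,0,0],0.3],
    [[25,-22,-8],[0,0,0],0.3],
    [[25,-22,-8],[0,0,0],0.3],
    [[25,-22,-8],[0,0,0],0.3],
    [[25,-22,-8],[0,0,0],0.3],
    [[25,-22,-8],[0,0,0],0.3],
    [[25,-22,-8],[0,0,0],0.3],
    [[25,-22,-8],[0,0,0],0.3],
  ],
)

```text
time: 0.87
eef_pos: [353.9, -330.3, 297.5]
tcp_rot: [[0.939, 0.344, 0.0], [0.344, -0.939, -0.0], [0.0, 0.0, -1.0]]
ft_force: [1.2, -0.5, -0.2]
finger_gap: 41.4
```

Emit:
apply_moves(
  rows=[
    [[29,-26,0],[0,0,0],0],
    [[29,-26,0],[0,0,0],0],
    [[29,-26,0],[0,0,0],0],
    [[29,-26,0],[0,0,0],0],
    [[29,-26,0],[0,0,0],0],
    [[29,-26,0],[0,0,0],0],
    [[29,-26,0],[0,0,0],0],
    [[29,-26,0],[0,0,0],0],
  ],
)

```text
time: 1.53
eef_pos: [510.3, -35.7, 297.4]
tcp_rot: [[0.939, 0.345, 0.0], [0.345, -0.939, -0.0], [0.0, 0.0, -1.0]]
ft_force: [0.7, -0.6, 0.2]
finger_gap: 0.6
```

Emit:
apply_moves(
  rows=[
    [[4,-4,0],[0,0,0],0],
    [[4,-4,0],[0,0,0],0],
    [[4,-4,0],[0,0,0],0],
    [[4,-4,0],[0,0,0],0],
    [[4,-4,0],[0,0,0],0],
  ],
)

```text
time: 1.95
eef_pos: [533.2, 12.9, 297.1]
tcp_rot: [[0.939, 0.344, -0.001], [0.344, -0.939, -0.001], [-0.001, 0.0, -1.0]]
ft_force: [-0.2, -0.1, -0.0]
finger_gap: 0.4
```

```bash
cat > look.py <<'E'
from h import *
import cv2,sys,pickle
K,T=cam("wrist"); im=optics.snapshot("wrist")[:,:,::-1]; n=sys.argv[1]
pickle.dump((K,T,im),open(f"pics/{n}.pkl","wb"))
cv2.imwrite(f"pics/{n}.png",cv2.resize(im,None,fx=1.42,fy=1.42,interpolation=cv2.INTER_CUBIC)); s=telemetry.observe(); print(s["time"],s["eef_pos"],np.round(s["dq"],3))
E
python3 look.py w1
```

```text
2.0 [533.21437152  12.52242646 297.18597981] [-0.011 -0.005  0.001  0.001  0.     0.003]
```

View pics/w1.png

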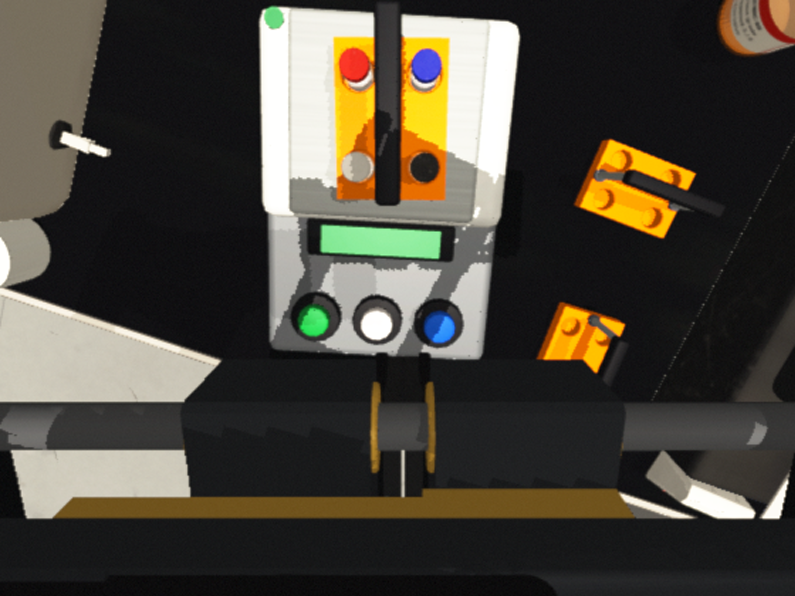

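The wrist view shows the keys green (313,321), white (377,324) and blue (439,327). The handle bar runs from (388,0) to (388,203). I'll take a second view from a sideways shift for the heights.

Emit:
apply_moves(
  rows=[
    [[2,4,-1],[0,0,0],0],
    [[2,8,-2],[0,0,0],0],
    [[2,8,-2],[0,0,0],0],
    [[2,8,-2],[0,0,0],0],
    [[2,8,-2],[0,0,0],0],
    [[2,8,-2],[0,0,0],0],
  ],
)

```text
time: 2.5
eef_pos: [579.1, -54.6, 317.0]
tcp_rot: [[0.939, 0.344, -0.001], [0.344, -0.939, 0.001], [-0.0, -0.001, -1.0]]
ft_force: [0.0, 0.5, -0.6]
finger_gap: 0.2
```

```bash
python3 look.py w2
```

```text
2.55 [579.19744139 -54.21441172 317.06001954] [ 0.011  0.    -0.002 -0.002 -0.002 -0.001]
```

View pics/w2.png

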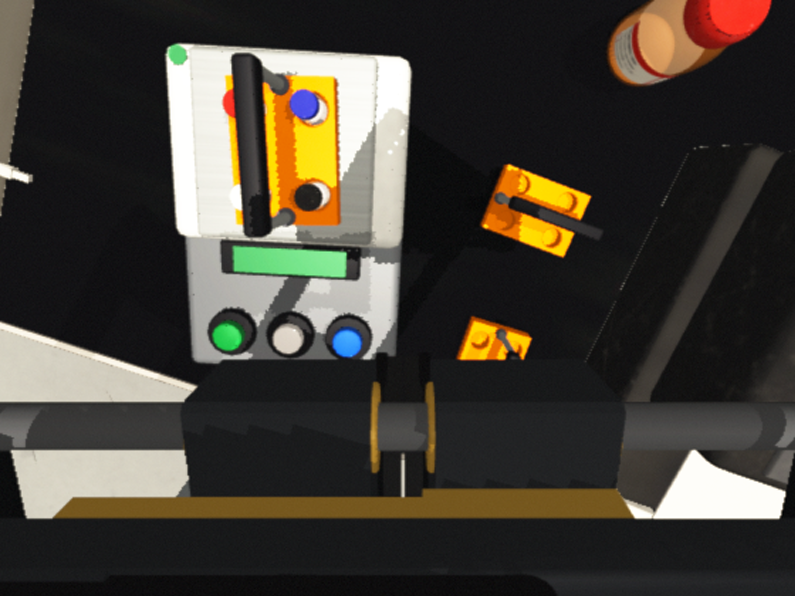

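The second view shows the handle from (245,56) to (258,233) and the keys green (227,336), white (290,338) and blue (347,343).

```bash
python3 - <<'E'
from h import *
import pickle
A=pickle.load(open("pics/w1.pkl","rb"));B=pickle.load(open("pics/w2.pkl","rb"))
S=lambda p:np.array(p)/1.42-.15
r={}
for n,a,b in [("green",(313,321),(227,336)),("white",(377,324),(290,338)),("blue",(439,327),(347,343)),("near",(388,203),(259,234)),("far",(387,-8),(244,56)),("bluecap",(427,65),(304,104)),("blackcap",(424,167),(309,195))]:
    x,e=tri([(A[0],A[1],S(a)),(B[0],B[1],S(b))]); r[n]=x; print(n,x.round(1),e)
for X,p in ((B,[(245,56),(258,233)]),(A,[(388,203)])):
    for q in p: print("z175",atz(X[0],X[1],S(q),175).round(1))
E
```

```text
green [459.9  65.2  57.9] [0.1, 0.1]
white [472.   14.5  45.8] [0.3, 0.3]
blue [489.6 -34.3  56. ] [0.6, 0.6]
near [578.9  39.5 167.6] [0.0, 0.0]
far [672.3  72.3 179.8] [2.5, 2.5]
bluecap [660.8  45.2 122.1] [0.0, 0.0]
blackcap [605.   25.6 114. ] [0.5, 0.5]
z175 [671.   71.5 175. ]
z175 [580.9  38.6 175. ]
z175 [579.5  39.5 175. ]
```

Emit:
apply_moves(
  rows=[
    [[-3.5,-7.6,4],[0,0,0],0],
    [[-7.1,-15.3,8],[0,0,0],0],
    [[-7.1,-15.3,8],[0,0,0],0],
    [[-7.1,-15.3,8],[0,0,0],0],
    [[-7.1,-15.3,21],[0,0,0],0],
    [[-7.1,-15.3,21],[0,0,0],0],
    [[-7.1,-15.3,21],[0,0,0],0],
    [[-7.1,-15.3,21],[0,0,0],0],
  ],
)

```text
time: 3.22
eef_pos: [455.0, 66.1, 101.5]
tcp_rot: [[0.938, 0.347, -0.008], [0.347, -0.938, 0.0], [-0.008, -0.003, -1.0]]
ft_force: [-1.2, 0.9, -0.5]
finger_gap: 0.2
```

Emit:
apply_moves(
  rows=[
    [[0,0,2],[0,0,0],0],
    [[0,0,3],[0,0,0],0],
    [[0,0,3],[0,0,0],0],
  ],
)

```text
time: 3.47
eef_pos: [458.1, 65.2, 75.0]
tcp_rot: [[0.938, 0.346, -0.005], [0.346, -0.938, 0.0], [-0.004, -0.002, -1.0]]
ft_force: [0.4, -0.1, -0.4]
finger_gap: 0.3
```

```bash
python3 look.py w3; python3 - <<'E'
import cv2,numpy as np
from station import optics
a=optics.snapshot("scene")[175:275,220:320,::-1]; b=optics.snapshot("side")[175:275,235:335,::-1]
f=lambda i:cv2.resize(i,None,fx=4,fy=4,interpolation=cv2.INTER_CUBIC)
cv2.imwrite("pics/press0.png",np.hstack([f(a),f(b)]))
E
```

```text
3.5167 [459.48121424  64.97151399  76.70532871] [-0.007 -0.024 -0.039 -0.002  0.008 -0.001]
```

View pics/press0.png

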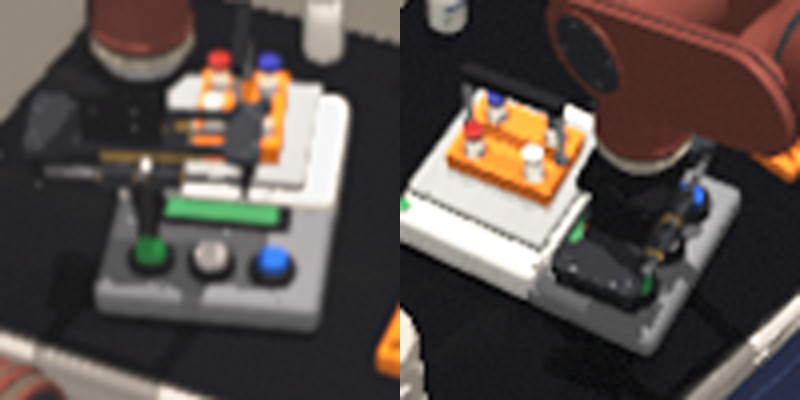

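Both views show the shut fingers above the green key, at (150,240) in the scene half. Pressing in stages while watching the force.

Emit:
apply_moves(
  rows=[
    [[0,0,1.0],[0,0,0],0],
    [[0,0,2.0],[0,0,0],0],
    [[0,0,2.0],[0,0,0],0],
    [[0,0,2.0],[0,0,0],0],
  ],
)

```text
time: 3.95
eef_pos: [460.5, 64.4, 57.1]
tcp_rot: [[0.939, 0.344, -0.001], [0.344, -0.939, 0.0], [-0.001, -0.0, -1.0]]
ft_force: [-0.8, 0.0, 2.4]
finger_gap: 0.2
```

Emit:
apply_moves(
  rows=[
    [[0,0,0.2],[0,0,0],0],
    [[0,0,0.4],[0,0,0],0],
    [[0,0,0.4],[0,0,0],0],
    [[0,0,0.4],[0,0,0],0],
  ],
)

```text
time: 4.28
eef_pos: [460.7, 64.4, 54.3]
tcp_rot: [[0.939, 0.345, -0.0], [0.345, -0.939, -0.0], [-0.0, 0.0, -1.0]]
ft_force: [-5.0, -0.4, 10.8]
finger_gap: 0.5
```

The green key bottomed at z≈54.5 with 10.8 N. Releasing it and going to white.

Emit:
apply_moves(
  rows=[
    [[0,0,-1.2],[0,0,0],0],
    [[0,0,-2.4],[0,0,0],0],
    [[0,0,-2.4],[0,0,0],0],
    [[-0.3,2.6,-2.4],[0,0,0],0],
    [[-0.3,5.2,-2.4],[0,0,0],0],
    [[-0.3,5.2,-2.4],[0,0,0],0],
    [[-0.3,5.2,-2.4],[0,0,0],0],
    [[-0.3,5.2,-2.4],[0,0,0],0],
  ],
)

```text
time: 4.95
eef_pos: [475.0, 14.9, 76.6]
tcp_rot: [[0.939, 0.344, -0.001], [0.344, -0.939, 0.001], [-0.001, -0.001, -1.0]]
ft_force: [-0.2, 1.2, -0.5]
finger_gap: 0.4
```

Emit:
apply_moves(
  rows=[
    [[0,0,1.0],[0,0,0],0],
    [[0,0,1.8],[0,0,0],0],
    [[0,0,2.0],[0,0,0],0],
    [[0,0,2.2],[0,0,0],0],
    [[0,0,2.4],[0,0,0],0],
    [[0,0,2.4],[0,0,0],0],
    [[0,0,2.4],[0,0,0],0],
  ],
)

```text
time: 5.53
eef_pos: [474.9, 15.4, 54.2]
tcp_rot: [[0.939, 0.345, -0.002], [0.345, -0.939, 0.001], [-0.002, -0.002, -1.0]]
ft_force: [-7.0, 1.5, 13.4]
finger_gap: 0.2
```

The white key bottomed at 54.2 with 13.4 N. Releasing it and pressing blue.

Emit:
apply_moves(
  rows=[
    [[0,0,-1.2],[0,0,0],0],
    [[0,0,-2.4],[0,0,0],0],
    [[0,0,-2.4],[0,0,0],0],
    [[-0.3,2.6,-2.4],[0,0,0],0],
    [[-0.3,5.2,-2.4],[0,0,0],0],
    [[-0.3,5.2,-2.4],[0,0,0],0],
    [[-0.3,5.2,-2.4],[0,0,0],0],
    [[-0.3,5.2,-2.4],[0,0,0],0],
  ],
)

```text
time: 6.2
eef_pos: [490.0, -34.7, 76.5]
tcp_rot: [[0.939, 0.344, -0.002], [0.344, -0.939, 0.001], [-0.001, -0.001, -1.0]]
ft_force: [-0.6, -0.7, -0.7]
finger_gap: 0.3
```

Emit:
apply_moves(
  rows=[
    [[0,0,1.0],[0,0,0],0],
    [[0,0,1.8],[0,0,0],0],
    [[0,0,2.0],[0,0,0],0],
    [[0,0,2.2],[0,0,0],0],
    [[0,0,2.4],[0,0,0],0],
    [[0,0,2.4],[0,0,0],0],
    [[0,0,2.4],[0,0,0],0],
  ],
)

```text
time: 6.78
eef_pos: [490.0, -34.4, 54.2]
tcp_rot: [[0.939, 0.345, -0.002], [0.345, -0.939, 0.001], [-0.002, -0.002, -1.0]]
ft_force: [-7.4, 4.2, 13.9]
finger_gap: 0.2
```

Emit:
apply_moves(
  rows=[
    [[0,0,-3],[0,0,0],0],
    [[0,0,-7],[0,0,0],0],
    [[0,0,-11],[0,0,0],0],
    [[0,0,-15],[0,0,0],0],
    [[0,0,-19],[0,0,0],0.5],
    [[4,-2,-22],[0,0,0],0.5],
    [[8,-3.8,-22],[0,0,0],0.5],
    [[8,-3.8,-22],[0,0,0],0.5],
  ],
)

```text
time: 7.45
eef_pos: [556.4, 30.8, 276.5]
tcp_rot: [[0.938, 0.346, 0.007], [0.346, -0.938, 0.001], [0.007, 0.001, -1.0]]
ft_force: [-0.4, 0.3, -0.2]
finger_gap: 19.6
```

Emit:
apply_moves(
  rows=[
    [[0,0,0],[0,0,0],0.5],
    [[0,0,0],[0,0,0],0.5],
    [[0,0,0],[0,0,0],0.5],
    [[0,0,0],[0,0,0],0.5],
  ],
)

```text
time: 7.78
eef_pos: [551.8, 27.4, 272.4]
tcp_rot: [[0.939, 0.344, -0.002], [0.344, -0.939, -0.0], [-0.002, -0.0, -1.0]]
ft_force: [-0.6, 0.2, 0.9]
finger_gap: 41.3
```

```bash
python3 look.py w4; python3 - <<'E'
import pickle,cv2
K,T,im=pickle.load(open("pics/w4.pkl","rb")); cv2.imwrite("pics/w4c.png",cv2.resize(im[0:220,160:420],None,fx=2.7,fy=2.7,interpolation=cv2.INTER_CUBIC))
E
```

```text
7.8333 [551.90702039  27.32834977 272.66180802] [-0.    -0.003 -0.006  0.001 -0.001  0.003]
```

View pics/w4c.png

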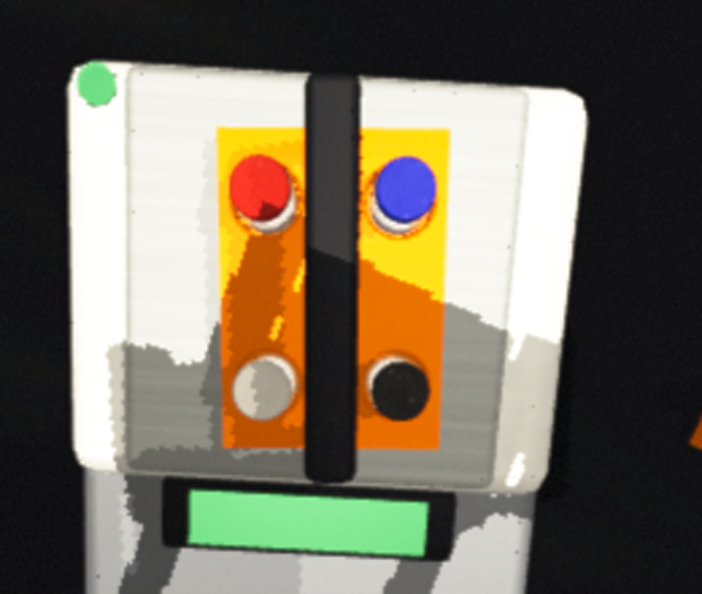

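The crop shows the handle bar from (333,76) to (331,480), with all four caps seated. Its ends give the handle's centre and yaw.

```bash
python3 - <<'E'
from h import *
import pickle
K,T,im=pickle.load(open("pics/w4.pkl","rb")); B=pickle.load(open("pics/w2.pkl","rb"))
c=lambda p:(np.array(p)+.5)/2.7-.5+[160,0]
for z in (170,179):
    f,n=[atz(K,T,c(p),z) for p in((333,76),(331,480))]; d=f-n
    m=(f+n)/2; print(z,f.round(1),n.round(1),m.round(1),np.linalg.norm(d).round(1),np.degrees(np.arctan2(d[1],d[0])).round(2),totool([m[0],m[1],151]).round(2))
S=lambda p:np.array(p)/1.42-.15
for p4,p2 in (((333,76),(245,56)),((331,480),(259,234))): print(tri([(K,T,c(p4)),(B[0],B[1],S(p2))]))
E
```

```text
170 [672.5  73.1 170. ] [578.1  39.1 170. ] [625.3  56.1 170. ] 100.4 19.85 [ 7.9  -0.17 12.16]
179 [670.7  72.5 179. ] [579.6  39.6 179. ] [625.2  56.  179. ] 96.9 19.85 [ 7.88 -0.17 12.16]
(array([671.70592862,  72.78012132, 171.95081745]), [0.5, 0.5])
(array([578.52574393,  39.11996135, 168.64075325]), [0.6, 0.6])
```

Emit:
apply_moves(
  rows=[
    [[4,-0.1,0],[0,0,0],0.5],
    [[7.9,-0.2,1],[0,0,0],0.5],
    [[7.9,-0.2,3],[0,0,0],0.5],
    [[7.9,-0.2,5],[0,0,0],0.5],
    [[7.9,-0.2,7],[0,0,0],0.5],
    [[7.9,-0.2,7],[0,0,0],0.5],
    [[7.9,-0.2,7],[0,0,0],0.5],
  ],
)

```text
time: 8.42
eef_pos: [624.9, 56.5, 202.0]
tcp_rot: [[0.939, 0.344, -0.004], [0.344, -0.939, 0.0], [-0.003, -0.001, -1.0]]
ft_force: [-0.5, 0.2, -0.0]
finger_gap: 43.7
```

Emit:
apply_moves(
  rows=[
    [[0,0,1.5],[0,0,0],0.5],
    [[0,0,3],[0,0,0],0.5],
    [[0,0,4.2],[0,0,0],0.5],
    [[0,0,5.2],[0,0,0],0.5],
    [[0,0,5.2],[0,0,0],0.5],
    [[0,0,5.2],[0,0,0],0.5],
    [[0,0,5.2],[0,0,0],0.5],
  ],
)

```text
time: 9.0
eef_pos: [626.9, 57.1, 152.5]
tcp_rot: [[0.939, 0.344, 0.001], [0.344, -0.939, -0.0], [0.001, 0.001, -1.0]]
ft_force: [-0.9, -0.2, 0.2]
finger_gap: 43.7
```

```bash
python3 - <<'E'
from h import *
print(totool([625.2,56.1,151]).round(2), telemetry.observe()["ft_force"].round(1))
E
```

```text
[-0.19  0.03  0.15] [-0.9 -0.2  0.2]
```

Emit:
apply_moves(
  rows=[
    [[-0.2,0,0.1],[0,0,0],0.4],
    [[-0.2,0,0.1],[0,0,0],0.3],
    [[-0.2,0,0.1],[0,0,0],0.24],
    [[-0.2,0,0.1],[0,0,0],0.2],
    [[-0.2,0,0.1],[0,0,0],0.17],
    [[-0.2,0,0.1],[0,0,0],0.12],
    [[-0.2,0,0.1],[0,0,0],0],
    [[-0.2,0,0.1],[0,0,0],0],
  ],
  squeeze=20,
)

```text
time: 9.67
eef_pos: [624.5, 56.3, 150.4]
tcp_rot: [[0.939, 0.345, 0.0], [0.345, -0.939, -0.0], [0.0, 0.0, -1.0]]
ft_force: [0.7, -2.0, -0.4]
finger_gap: 13.7
```

Emit:
apply_moves(
  rows=[
    [[0,0,0],[0,0,0],0],
    [[0,0,0],[0,0,0],0],
    [[0,0,0],[0,0,0],0],
    [[0,0,0],[0,0,0],0],
  ],
)

```text
time: 10.0
eef_pos: [624.5, 56.3, 150.4]
tcp_rot: [[0.939, 0.345, 0.0], [0.345, -0.939, -0.0], [0.0, 0.0, -1.0]]
ft_force: [1.0, -1.2, 1.1]
finger_gap: 13.6
```

Gripped, with a gap of 13.6 mm on the 14 mm bar. Lifting slowly, 10 cm straight up.

Emit:
apply_moves(
  rows=[
    [[0,0,-0.2],[0,0,0],0],
    [[0,0,-0.6],[0,0,0],0],
    [[0,0,-1.1],[0,0,0],0],
    [[0,0,-1.7],[0,0,0],0],
    [[0,0,-2.4],[0,0,0],0],
    [[0,0,-3.1],[0,0,0],0],
    [[0,0,-3.8],[0,0,0],0],
    [[0,0,-4.5],[0,0,0],0],
  ],
)

```text
time: 10.67
eef_pos: [624.5, 56.5, 196.4]
tcp_rot: [[0.939, 0.345, 0.001], [0.345, -0.939, 0.0], [0.001, 0.0, -1.0]]
ft_force: [0.0, 0.8, -2.2]
finger_gap: 13.7
```

Emit:
apply_moves(
  rows=[
    [[0,0,-0.7],[0,0,0],0],
    [[0,0,-1.4],[0,0,0],0],
    [[0,0,-2.1],[0,0,0],0],
    [[0,0,-2.8],[0,0,0],0],
    [[0,0,-3.5],[0,0,0],0],
    [[0,0,-4.2],[0,0,0],0],
    [[0,0,-4.8],[0,0,0],0],
    [[0,0,-5.2],[0,0,0],0],
  ],
)

```text
time: 11.33
eef_pos: [624.7, 56.4, 248.4]
tcp_rot: [[0.939, 0.345, 0.001], [0.345, -0.939, -0.0], [0.001, 0.0, -1.0]]
ft_force: [0.6, 0.4, -2.0]
finger_gap: 13.8
```

Emit:
apply_moves(
  rows=[
    [[0,0,-0.2],[0,0,0],0],
    [[0,0,-0.3],[0,0,0],0],
    [[0,0,-0.3],[0,0,0],0],
    [[0,0,-0.3],[0,0,0],0],
    [[0,0,-0.3],[0,0,0],0],
    [[0,0,-0.3],[0,0,0],0],
    [[0,0,-0.3],[0,0,0],0],
    [[0,0,-0.3],[0,0,0],0],
  ],
)

```text
time: 12.0
eef_pos: [624.3, 56.5, 250.1]
tcp_rot: [[0.939, 0.345, -0.0], [0.345, -0.939, 0.0], [-0.0, -0.0, -1.0]]
ft_force: [0.5, -0.3, -2.4]
finger_gap: 13.8
```

```bash
python3 - <<'E'
import cv2,numpy as np
from station import optics,telemetry
a=optics.snapshot("scene")[150:270,220:320,::-1]; b=optics.snapshot("side")[155:275,220:320,::-1]
f=lambda i:cv2.resize(i,None,fx=4,fy=4,interpolation=cv2.INTER_CUBIC)
cv2.imwrite("pics/held.png",np.hstack([f(a),f(b)]))
s=telemetry.observe(); print(s["time"],s["eef_pos"],s["tcp_rot"].round(3).tolist(),s["ft_force"].round(1),s["ft_torque"].round(2),s["finger_gap"],s["dq"].round(3))
E
```

```text
12.1 [624.33225627  56.44796433 250.24326437] [[0.939, 0.345, -0.0], [0.345, -0.939, 0.0], [-0.0, -0.0, -1.0]] [-0.5  0.2 -0.9] [-0.02 -0.04 -0.06] 14.056105301742882 [-0.001 -0.002 -0.     0.001  0.001 -0.001]
```

View pics/held.png

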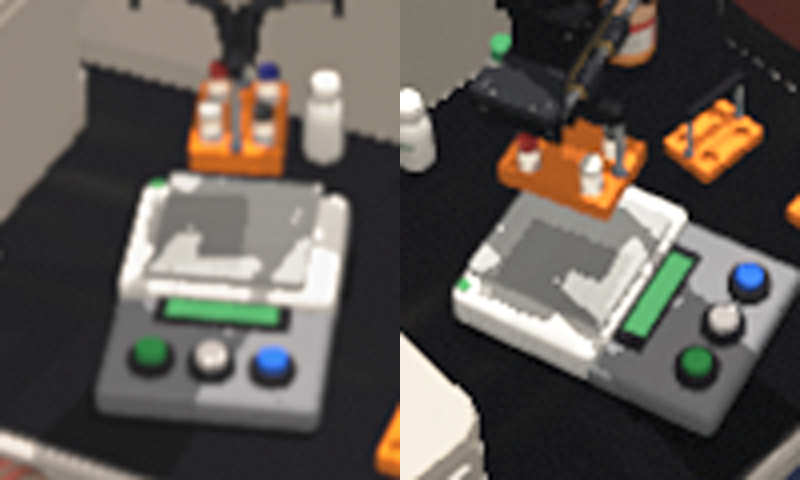

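The carrier hangs above the pan with all four caps in place, and all the keys are up. As a check on levelness, I'll overlay the outline predicted for a level block lifted 100 mm.

```bash
python3 - <<'E'
from h import *
import cv2
y=np.radians(19.9);X=np.array([np.cos(y),np.sin(y),0]);Y=np.array([-X[1],X[0],0]);c=np.array([625,56.2,170])
out=[]
for n,(u,v) in (("scene",(255,155)),("side",(230,170))):
    K,T=cam(n); im=optics.snapshot(n)[v:v+60,u:u+56,::-1]; im=cv2.resize(im,None,fx=7,fy=7,interpolation=cv2.INTER_CUBIC)
    for z in (0,22):
        P=np.array([c+[0,0,z]+a*52*X+b*38*Y for a,b in((1,1),(1,-1),(-1,-1),(-1,1))])
        q=(P-T[:3,3])@T[:3,:3]; q=q@K.T; q=(q[:,:2]/q[:,2:]-[u,v]+.5)*7
        cv2.polylines(im,[q.astype(np.int32)],True,(255,0,0) if z else (0,255,0),1)
    out.append(im)
cv2.imwrite("pics/over.png",np.hstack(out))
E
```

```text
(no output)
```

View pics/over.png

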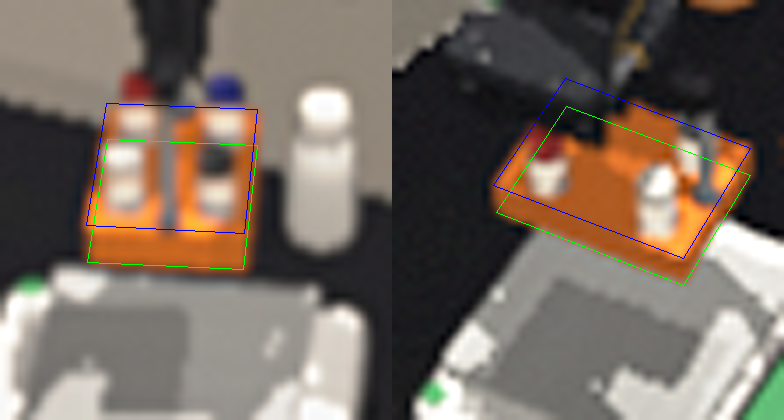

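The predicted level outline matches the carrier in both views to about 1 px, so it is level and 100 mm up. Handing in.

```bash
python3 -c "
from station import ticket,telemetry
s=telemetry.observe();print(s['time'],s['eef_pos'],s['finger_gap']);print(ticket.finish_job())"
```

```text
12.2 [624.36107422  56.42892848 250.2760623 ] 13.871497671348347
the job is handed in; nothing more can be done
None
```

I pressed the keys in order (green, white, blue), each down to its stop and let up again, then lifted the carrier by its handle. The job was handed in at 12.2 s with the arm still holding it; no verdict was reported.

- **Keys:** each bottomed at about z = 54 mm with 11–14 N, where full travel takes about 4 N. Afterwards they looked fully up in the pictures. During the presses there was also up to about 8 N of sideways force, probably friction at the fingertips.
- **Lift:** the tool rose from z = 150.4 to 250.2 mm, straight up over the pan, so the underside is about 100 mm clear. The finger gap read 13.7–14.1 mm on the 14 mm bar, and the joints were still.
- **Level and vials:** the outline predicted for a level carrier matched both camera views to about one pixel. All four vials showed in their wells in the scene view; the gripper hid the blue cap in the side view.
- **Disagreements:** the white key's height came out at 46 mm from the two wrist views against 55 mm from the fixed cameras. Contact agreed with the fixed cameras. One last wrist force reading (-0.9 N) was below the carrier's weight of about 2 N; the readings before it were -2.0 to -2.4 N.
- **Bystanders:** the arm kept clear of everything else on the bench, but I did not re-check each of those things in a final picture.

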